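# Fetch the spare clip box from behind the glue tin and load it in the feed dock

### The arm

A 6-joint arm with a two-finger parallel gripper is mounted at the origin on the work surface. World frame = base frame: x ahead of the robot, y to its left, z up, the work surface at z = 0. Lengths are in m, angles in rad, forces in N, time in s.
With the tool pointing down it reaches from about 0.35 to 0.875 m from the base axis. Payload 4.2 kg.
Tool frame: the origin (TCP) lies at the very end of the fingers, on their centre line; the grasp point (between the pads) lies grip_point_offset behind it (grip_point_offset is the distance from the TCP to the grasp point, in m); z points along the fingers, y is the direction in which the jaws open and shut (so a half turn about z gives the same grasp; the last joint's range is limited). The gripper opens to 87 mm and grips with 3 to 60 N. Pads are 19 mm wide; open, the fingers measure 117 mm over their backs; the gripper's body (75 mm by 190 mm) begins 51 mm behind the grasp point.
Start: joints at [-1.041, 0.385, 0.008, 0, -1.194, -0.259], TCP at [0.167, -0.602, 0.223] pointing down, gripper open.
Joint ranges: [-3.14, 3.14], [-1.21, 2.06], [-1.07, 1.41], [-3.16, 2.05], [-2.99, -0.16], [-3.1, 3.1]. Speed limits (rad/s): [2.79, 2.79, 3.14, 3.14, 3.14, 3.14].

### API

Orientations are given as a unit quaternion [w, x, y, z].
In Python, from plant import state, get_image, job_done, grip_point_offset gives the robot as it stands.
- The arm moves only by the tool move_arm, never from a script. Its argument "steps" is text: rows parted by semicolons, each of 5 numbers parted by spaces: the opening in per cent of the stroke, from 0 (shut) to 100 (fully open), then the shift along the tool's x, y, z in cm, then the turn about the tool's z in rad. In form: gripper dx dy dz spin; .... A call has 1 to 20 rows; each row shifts and turns the commanded pose from where the row before left it, along the tool's axes as they then stand; what a row does not reach is not made up. A row lasts 1/8 s, in which the tool goes at most 62.5 mm and 10.7 degrees, less where a joint would pass 70% of its speed; a pose out of reach is approached as far as the arm can. A call with a gripper value outside its range is refused whole. The fingers move at their own pace and stop on an object; "force" is the grip in N (left out, the last holds). Time passes only in rows, so rows that do not move let the fingers close. It gives the time, the measured TCP pose, the force and the opening at its end, in the units of the state.
- state(): the state, without advancing time (a new reading comes with each control period).
- get_image(name): name is "scene" or "top" or "wrist"; returns a dict with "color" (400x640x3 uint8, blue, green, red), "fov_y" (degrees; the focal length in pixels is half the picture's height over the tangent of half this angle, whatever the lens; pixels are square), "cx", "cy" (the principal point, pixels), "rvec" (rotation vector, rad) and "tvec" (3), from world to camera coordinates, as OpenCV has them. Camera axes: x right, y down, z forward; pixel columns grow to the right and rows downward; lengths in m; the calibration is good to about 2 mm. A picture is of the moment at which its call begins. There is no depth.
- job_done(): hands the job in, once; it reports no verdict.
The state is a dict: "clock": time; "qpos": joint angles; "qd": joint speeds; "joint_efforts": joint torques, N m; "tool_pos": TCP position; "tcp_rot": TCP orientation; "ft_force": force on the tool from outside, world axes, zero at the start; "moment": the same for the moment, N m; "finger_gap": finger opening in m.
Only numpy, scipy, OpenCV 4.12 (cv2) and the standard library are available. Lean on these libraries where they do the work, as an engineer would, in place of code of your own. Each camera call takes 0.05 s, during which the arm holds its last target.

### The job

The spare clip box is at the back of its bay in the low plywood rack, behind the glue tin: stand the tin upright in the middle of the drip tray, then draw the clip box right out of the rack on to the open bench and let go of it there. Then put the clip box at the mouth of the metal feed dock and push it in, tab outwards, fully home, so that the box's own leading edge lifts the gravity catch and the catch drops behind the box. Leave the other things on the bench where they are.

Things in the scene. Friction and masses are not known exactly. Their poses are not given: they have to be found in the camera images.
- tin_mid (a point): Centre (half-way up) of the glue tin: a plain upright metal can with a paper band, 60 mm in diameter, 105 mm tall, 0.3 to 0.55 kg. It stands on the bench in front of the clip box's tab, 5 to 20 mm from its end, so the box cannot come out until it is moved. Grasp its side from above.
- box_mid (a point): Centre (25 mm above its underside) of the clip box's body, of grey plastic, 100 mm long (its x), 62 wide (its y), 50 tall, 0.26 to 0.5 kg, with a flat upright steel pull tab at the middle of its -x end. It starts in one of the rack's two bays, tab pointing out of the mouth, and leaves along its own -x. Its body can be taken across its width from above.
- box_tab (a point): Pinching point of the clip box's pull tab, 84 mm from box_mid along the box's -x, 27 mm above its underside (axes as the box's). The tab is a plate 10 mm thick (y), 10 to 44 mm above the underside, sticking out 59 mm: its end lies 109 mm from box_mid. Pinched there the box can be drawn along the bench; it hangs askew if lifted by the tab.
- store: Low plywood rack, fixed. Origin: middle of its front edge at bench level; x points into the bays, z up. Two bays, centred at y = +57 and -57 mm, 84 mm wide, on the bench itself; roof from x = 4 to 116 mm, its top 65 mm above the bench (pads on it to 77 mm). The box's body begins at x = 2 to 8 mm, so the whole tab stands in front of the roof. The box is right out when box_mid is at x below -55 mm.
- tray: Square steel drip tray, fixed, 130 x 130 mm, origin at its centre at bench level; flat top 5 mm above the bench, rim 2.5 mm above that.
- dock: Metal feed dock, fixed. Origin on the middle of its lane at bench level; x points into the lane (push direction), z up. Lane floor is the bench. Side rails 40 mm high, 68 mm apart inside, x = -60 to 115 mm, with flared lead-ins from x = -79 mm; all within 60 mm of the middle. A post on the +y side at x = -55 to -33 mm, 68 mm tall, carries the catch. End stop's face at x = 103 mm.
- dock_home (a point): Where box_mid lies when the box is fully home against the end stop: dock x = 53 mm, y = 0, 25 mm up (axes as the dock's). The end of the box's tab is then at dock x = -56 mm.
- catch (a joint): Gravity catch of the dock, rad: 0 = at rest across the lane, up to 1.2 = raised; falls by its own weight (40 g). A steel strip 12 mm wide, 5 mm thick, at dock y = 19 to 31 mm, hinged at dock x = -44 mm, 58 mm up, sloping down inwards to its tip. The box going in lifts it when its leading end passes about x = -35 mm; once the body's tab end has passed x = 0 it falls behind it to 0.
- catch_tip (a point): Tip of the gravity catch: at rest at dock x = -8, y = 25 mm, 35 mm above the bench.
- carton: Bystander: plain cardboard carton 100 x 62 x 48 mm without tab, in the other bay of the rack. Origin under its centre. Leave it.
- jar: Bystander: small amber glass jar, 48 mm in diameter, 70 mm tall, standing in front of the carton. Origin under its centre. Leave it.
- roll: Bystander: blue wipe roll standing upright, 110 mm in diameter, 115 mm tall. Origin under its centre.
- bottle: Bystander: clear water bottle, 66 mm in diameter, 190 mm tall. Origin under its centre.
- clamp: Bystander: bar clamp lying flat, about 210 x 75 x 25 mm. Origin at the middle of its bar, at its underside.
- paintcan: Bystander: paint can, 108 mm in diameter, 125 mm tall. Origin under its centre.
- brush: Bystander: brush lying on the bench, about 0.2 m long. Origin under its centre.
Not all that is in view belongs to the job. What is shaped like the part that bears tin_mid but green or purple is not meant.

How it is judged:
By the outcome, as a careful person would: the job done as asked, in the order asked, and still so for the second after the job is handed in, with the robot touching nothing.
It also fails if it takes over 72 s, if anything falls off the work surface, if the arm or the gripper's body presses on something with over 40 N, if the wrist force passes 120 N, or if a joint passes its speed limit or range.

## Working session

There is one attempt and no reset: what is moved stays moved. The work goes in short steps, Python scripts to look and compute and a tool call to move; the robot and the scene stay as the last step left them, time stands still between calls to the robot, and variables do not carry over. Pictures are saved under pics/ and viewed, and the job is handed in when it is done.

Besides the shell and the picture viewer there is one more tool, called after "Emit:" as a command line: name --argument value ..., lists and objects as JSON in quotes. move_arm: Moves the arm, as the interface text tells. Its arguments: {"type":"object","properties":{"steps":{"type":"string"},"force":{"type":"number"}},"required":["steps"]}

```bash
mkdir -p pics; ls; python3 - <<'E'
from plant import state,get_image,grip_point_offset
import cv2
print(grip_point_offset); s=state(); print(s)
for n in("scene","top","wrist"):
    d=get_image(n); cv2.imwrite(f"pics/{n}0.png",d["color"]); print(n,d["fov_y"],d["cx"],d["cy"],d["rvec"],d["tvec"])
E
```

```text
pics
0.0187
{'clock': 0.0, 'qpos': array([-1.04139854e+00,  3.85577718e-01,  6.61900243e-03, -5.33069027e-04,
       -1.19400660e+00, -2.58596736e-01]), 'qd': array([-0.00027142, -0.00092795,  0.00022914, -0.00063475, -0.00010701,
        0.00038687]), 'joint_efforts': array([ 6.25689154e-04, -3.90670681e+01,  1.87411988e+01,  4.21986580e+00,
        1.10381073e-02, -2.11867173e-04]), 'tool_pos': array([ 0.16704886, -0.60162697,  0.22143911]), 'tcp_rot': array([-1.87567648e-04, -1.34889661e-01,  9.90860001e-01,  1.09650059e-03]), 'ft_force': array([ 0.56258995,  0.25550011, -0.37174373]), 'moment': array([-0.0393678 ,  0.03245046, -0.04840727]), 'finger_gap': 0.08693163666144524}
scene 52.332691757456836 329.87202156553775 198.79434601190817 [ 2.22120003  0.65571391 -0.30363301] [-0.42915431 -0.14859795  1.45511225]
top 46.25293544708187 323.64728548526455 197.4783134420344 [ 2.1461254  -2.06299607  0.2290042 ] [-0.02196081  0.52696614  1.31816205]
wrist 69.8225947202302 316.9867924308075 191.35657889763377 [-1.80337253 -2.37077701 -0.29772726] [ 0.62383485 -0.03060728  0.3884692 ]
```

View pics/scene0.png

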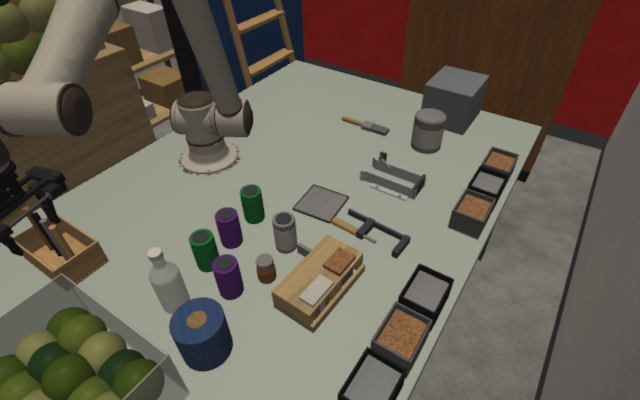

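View pics/top0.png

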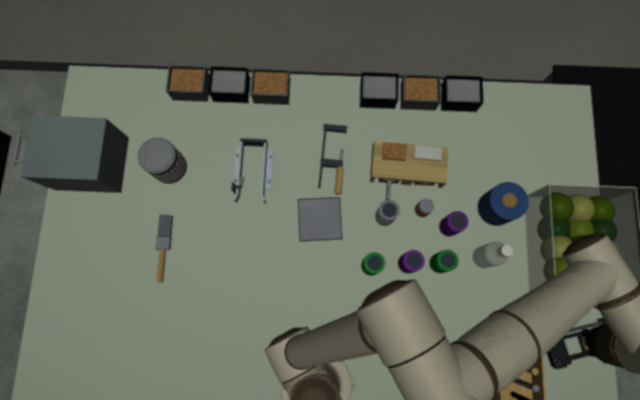

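View pics/wrist0.png

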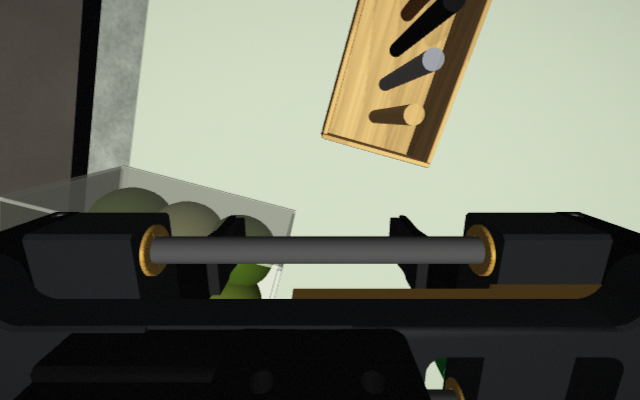

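Candidates for the tin, by pixel in the top picture:
- grey can with band (389,212)
- green cans (373,263) and (445,260)
- purple cans (412,261) and (455,222)
- amber jar (425,207)
- paint can (158,157)

I choose the grey one at (389,212), because the tab lies right behind it. The dock is at (252,168) and the tray at (320,218). Next I check with close crops.

```bash
cat > h.py <<'E'
import numpy as np, cv2
from plant import state,get_image,grip_point_offset
def cam(d):
    f=200/np.tan(np.radians(d["fov_y"])/2); K=np.array([[f,0,d["cx"]],[0,f,d["cy"]],[0,0,1.]])
    return K,np.array(d["rvec"],float),np.array(d["tvec"],float)
def ray(d,u,v,z):
    K,r,t=cam(d); R=cv2.Rodrigues(r)[0]; c=-R.T@t
    w=R.T@np.linalg.inv(K)@np.array([u,v,1.]); return c+w*(z-c[2])/w[2]
def proj(d,P):
    K,r,t=cam(d); return cv2.projectPoints(np.array(P,float).reshape(-1,1,3),r,t,K,None)[0].reshape(-1,2)
def crop(d,name,u0,v0,u1,v1,s):
    cv2.imwrite(name,cv2.resize(d["color"][v0:v1,u0:u1],None,fx=s,fy=s,interpolation=cv2.INTER_CUBIC))
E
python3 - <<'E'
from h import *
d=get_image("top"); crop(d,"pics/t_a.png",290,120,450,240,5); crop(d,"pics/t_b.png",215,125,295,215,6)
s=get_image("scene"); crop(s,"pics/s_a.png",250,200,380,330,6); crop(s,"pics/s_b.png",350,145,440,205,8)
E
```

```text
(no output)
```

View pics/t_a.png

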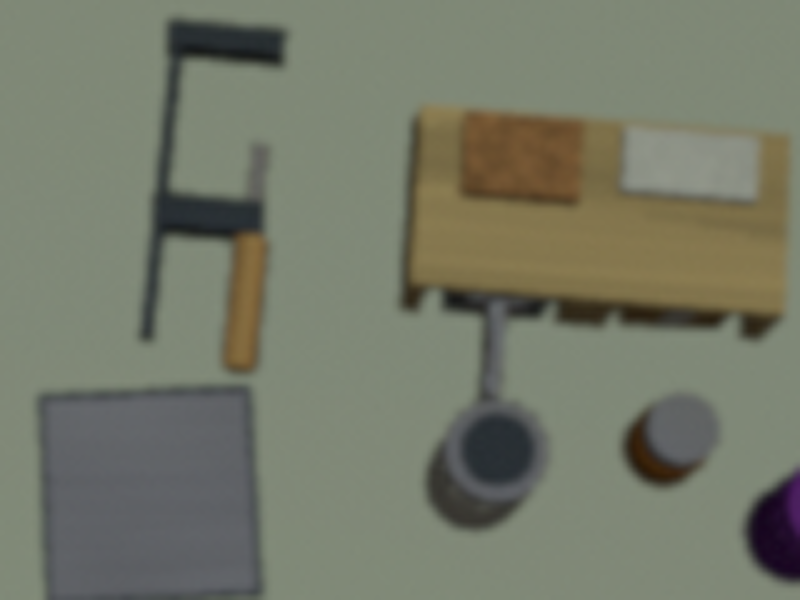

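View pics/t_b.png

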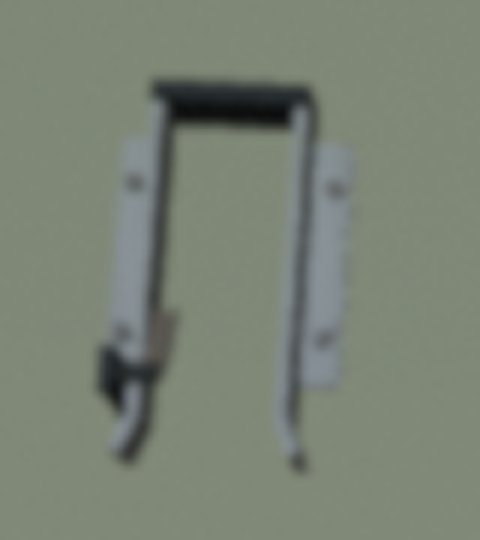

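View pics/s_a.png

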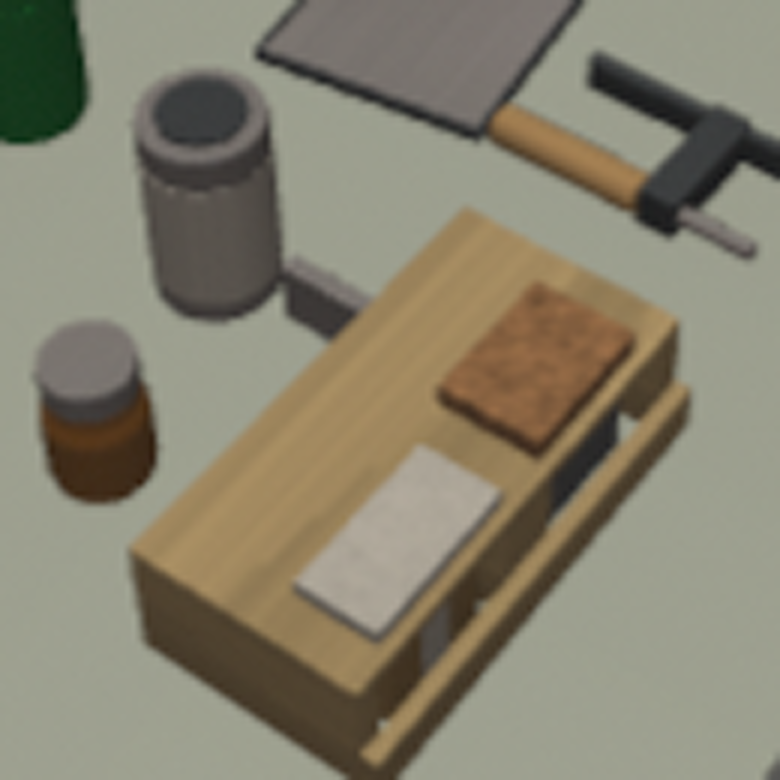

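View pics/s_b.png

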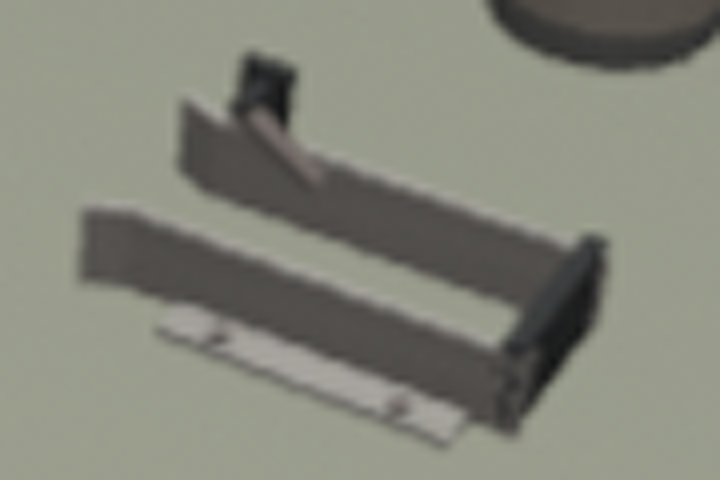

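The crops confirm it: the grey banded tin stands in front of the steel tab in the left (+y) bay. The carton's bay has the jar in front of it. Dock mouth and post are at top px (235,190).

```bash
python3 - <<'E'
from h import *
d=get_image("top"); s=get_image("scene")
A=lambda u,v:(290+u/5,120+v/5); B=lambda u,v:(215+u/6,125+v/6); S=lambda u,v:(250+u/6,200+v/6); T=lambda u,v:(350+u/8,145+v/8)
np.set_printoptions(precision=4,suppress=True)
def p(n,dd,uv,z): print(n,ray(dd,*uv,z)[:2])
p("tin top",d,A(497,450),.105); p("tin top s",s,S(204,108),.105); p("tin foot bottom s",s,S(220,317),0)
for n,u,v in(("FL",412,285),("FR",782,313),("BL",420,106),("BR",788,133)): p("roof"+n,d,A(u,v),.065)
for n,u,v in(("FL",135,552),("FRback",360,692),("BL front-left",467,208),("",678,320)): p("roof s"+n,s,S(u,v),.065)
p("tab end",d,A(490,398),.044);p("tab root",d,A(497,302),.044)
p("tab end s top",s,S(291,264),.044);
for u,v in((40,396),(248,388),(262,592),(48,600)): p("tray",d,A(u,v),.0075)
p("tray s",s,S(262,52),.0075);p("tray s",s,S(476,134),.0075)
for n,u,v in(("Lrail in far",172,120),("L in near",152,400),("R in far",293,120),("R in near",280,410),("post",110,365)): p(n,d,B(u,v),.04)
for n,u,v in(("Lrail far",565,245),("L near end",325,160),("R far",500,350),("R near",138,212),("L lead",185,103),("R lead",85,210)): p("s "+n,s,T(u,v),.04)
p("tip",d,B(175,312),.035); p("tip s",s,T(318,185),.035)
p("jar top",d,A(680,430),.07)
E
```

```text
tin top [ 0.4882 -0.1881]
tin top s [ 0.4886 -0.1836]
tin foot bottom s [ 0.5056 -0.2073]
roofFL [ 0.5934 -0.1426]
roofFR [ 0.5851 -0.3607]
roofBL [ 0.7049 -0.1455]
roofBR [ 0.6967 -0.3663]
roof sFL [ 0.5894 -0.3616]
roof sFRback [ 0.698  -0.3649]
roof sBL front-left [ 0.5974 -0.1401]
roof s [ 0.7077 -0.1461]
tab end [ 0.5317 -0.1921]
tab root [ 0.5907 -0.1957]
tab end s top [ 0.5394 -0.1942]
tray [0.5301 0.077 ]
tray [ 0.5402 -0.0494]
tray [ 0.4156 -0.0618]
tray [0.4057 0.0659]
tray s [ 0.4201 -0.0606]
tray s [ 0.5436 -0.0512]
Lrail in far [0.6857 0.2494]
L in near [0.5393 0.2481]
R in far [0.6881 0.1879]
R in near [0.5367 0.1842]
post [0.5563 0.2705]
s Lrail far [0.6922 0.2567]
s L near end [0.5858 0.2559]
s R far [0.6975 0.1828]
s R near [0.5377 0.1836]
s L lead [0.5178 0.26  ]
s R lead [0.519  0.1732]
tip [0.5862 0.2411]
tip s [0.5884 0.2452]
jar top [ 0.5112 -0.299 ]
```

```bash
python3 - <<'E'
from h import *
d=get_image("top")
np.set_printoptions(precision=4,suppress=True)
for n,u,v,z in(("green1",373,263,.105),("purp1",412,261,.105),("green2",445,260,.105),("purp2",455,222,.105),("bottle",506,250,.19),("roll",508,203,.115)): print(n,ray(d,u,v,z)[:2])
st=state(); print(st["clock"],st["tool_pos"])
E
```

```text
green1 [ 0.3379 -0.1443]
purp1 [ 0.3476 -0.2516]
green2 [ 0.3539 -0.3425]
purp2 [ 0.4612 -0.3723]
bottle [ 0.3777 -0.4789]
roll [ 0.5194 -0.5195]
0.4 [ 0.1672 -0.6021  0.2224]
```

Emit:
move_arm --steps "100 0 0 -2 0.135; 100 0 0 -2 0.135; 100 -2.5 3 0 0; 100 -3 4 0 0; 100 -3 4 0 0; 100 -3 4 0 0; 100 -3 4 0 0; 100 -3 4 0 0; 100 -3 4 0 0; 100 -3 4 0 0; 100 -3 4 0 0; 100 -2.5 3 0 0; 100 0 0 0 0" --force 25

```text
clock: 2.02
tool_pos: [0.4582, -0.2202, 0.2625]
tcp_rot: [0.0, -0.002, 1.0, 0.0]
ft_force: [-0.2, -0.3, 0.5]
finger_gap: 0.0872
```

```bash
python3 - <<'E'
from h import *
st=state(); print(st["clock"],st["tool_pos"],st["tcp_rot"])
w=get_image("wrist"); cv2.imwrite("pics/w1.png",w["color"])
np.set_printoptions(precision=4,suppress=True)
print(w["rvec"],w["tvec"])
E
```

```text
2.025 [ 0.45824975 -0.22023322  0.26252873] [ 1.73094194e-04 -2.24034604e-03  9.99997474e-01  5.19847455e-05]
[-2.0852 -2.0942 -0.2619] [ 0.2218 -0.4834  0.3145]
```

View pics/w1.png

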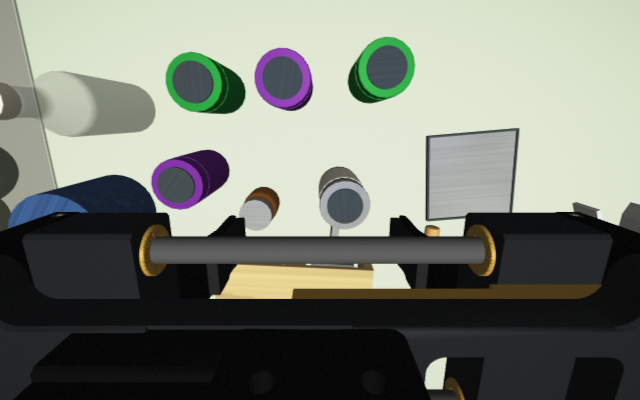

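The wrist view shows the tin's top ring centred at about (345,205) and the tray's corners at (427,137), (519,129) and (427,220).

```bash
python3 - <<'E'
from h import *
w=get_image("wrist"); np.set_printoptions(precision=4,suppress=True)
print("tin",ray(w,345,204.5,.105)); print("foot centre guess",ray(w,338,187,0))
for u,v in((427,137),(519,129),(427,220)): print("tray",ray(w,u,v,.0075))
crop(w,"pics/w1c.png",310,150,400,240,8)
E
```

```text
tin [ 0.4877 -0.1881  0.105 ]
foot centre guess [ 0.4917 -0.1887  0.    ]
tray [ 0.4161 -0.0636  0.0075]
tray [0.4046 0.066  0.0075]
tray [ 0.5416 -0.0514  0.0075]
```

View pics/w1c.png

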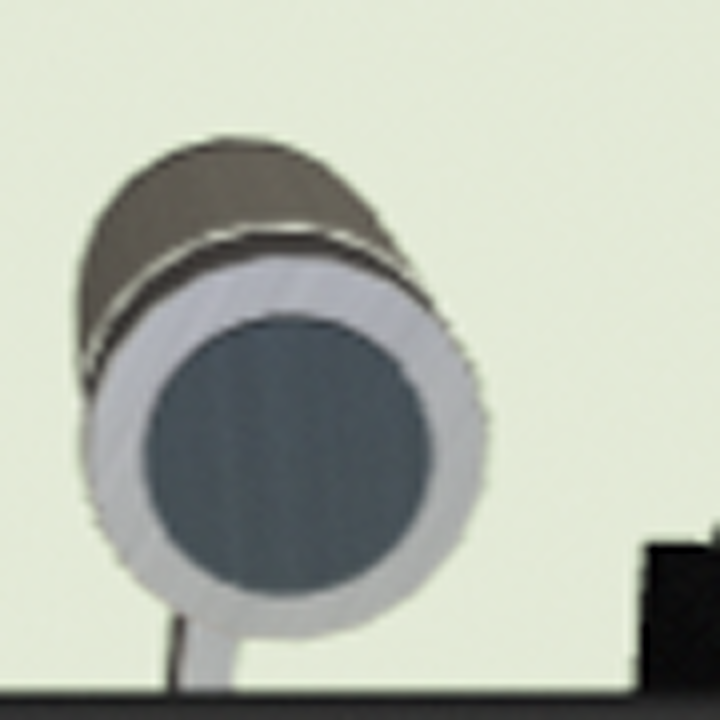

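Emit:
move_arm --steps "100 -1.5 1.65 0 0; 100 -1.5 1.65 0 0; 100 0 0 4 0; 100 0 0 5 0; 100 0 0 5 0; 100 0 0 4 0; 100 0 0 2.6 0; 100 0 0 0 0; 40 0 0 0 0; 40 0 0 0 0; 40 0 0 0 0; 40 0 0 0 0; 40 0 0 0 0" --force 25

```text
clock: 3.75
tool_pos: [0.4874, -0.1888, 0.0574]
tcp_rot: [0.001, -0.001, 1.0, -0.0]
ft_force: [-1.1, 2.7, 5.5]
finger_gap: 0.0597
```

Emit:
move_arm --steps "40 0 0 -1.5 0; 40 0 0 -3 0; 40 0 0 -2.5 0; 40 0.2 2 0 0; 40 0.25 3.2 0 0; 40 0.25 3.5 0 0; 40 0.25 3.5 0 0; 40 0.25 3.4 0 0; 40 0.2 2.5 0 0; 40 0 1.4 0 0; 40 0 0 2.5 0; 40 0 0 2 0; 40 0 0 1.2 0; 40 0 0 0 0"

```text
clock: 5.5
tool_pos: [0.4722, 0.0056, 0.0689]
tcp_rot: [-0.001, -0.0, 1.0, -0.0]
ft_force: [0.4, -0.8, -3.3]
finger_gap: 0.0597
```

```bash
python3 - <<'E'
from h import *
st=state(); print(st["clock"],st["tool_pos"],st["ft_force"])
w=get_image("scene"); crop(w,"pics/s2.png",250,130,400,330,3)
w=get_image("top"); crop(w,"pics/t2.png",280,120,460,260,4)
E
```

```text
5.5 [0.47219436 0.00555717 0.06888578] [ 0.39277022 -0.82702459 -3.26311893]
```

View pics/s2.png

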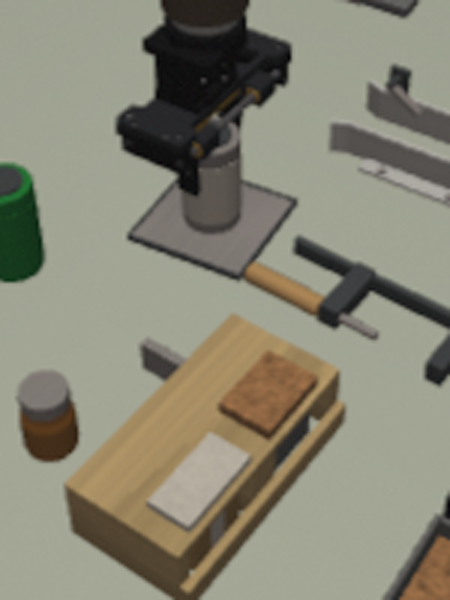

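View pics/t2.png

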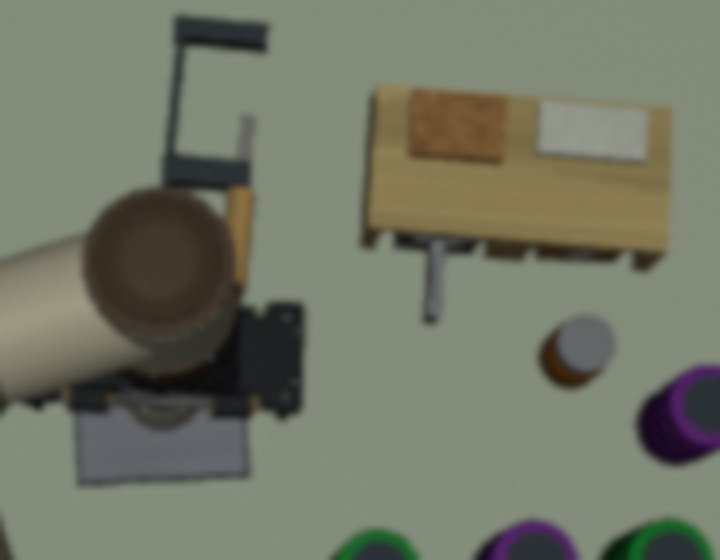

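Emit:
move_arm --steps "40 0 0 0.3 0; 40 0 0 0.3 0; 40 0 0 0 0; 40 0 0 0 0; 75 0 0 0 0; 100 0 0 0 0; 100 0 0 0 0; 100 0 0 -2 0; 100 0 0 -4 0; 100 0 0 -5 0; 100 0 0 -5 0; 100 1 -3.5 -2 0; 100 1 -4 0 0; 100 1 -4 0 0; 100 1 -4 0 0; 100 0 -2.5 0 0; 100 0 0 0 0"

```text
clock: 7.72
tool_pos: [0.4326, -0.1752, 0.2435]
tcp_rot: [0.0, 0.001, 1.0, -0.0]
ft_force: [0.8, 0.1, 0.3]
finger_gap: 0.087
```

```bash
python3 - <<'E'
from h import *
st=state(); print(st["clock"],st["tool_pos"],st["ft_force"])
w=get_image("wrist"); cv2.imwrite("pics/w3.png",w["color"])
s=get_image("scene"); crop(s,"pics/s3.png",250,130,400,330,3)
E
```

```text
7.725 [ 0.43255654 -0.17517123  0.24354675] [0.76578163 0.05177643 0.33939222]
```

View pics/w3.png

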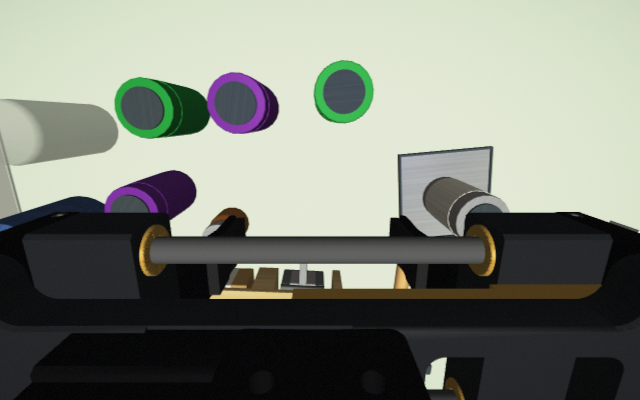

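View pics/s3.png

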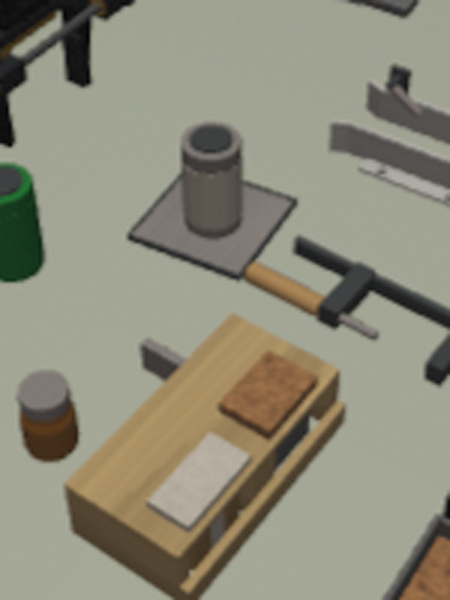

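The tin stands upright in the middle of the tray. The tab shows in the wrist view at about (303,275); I enlarge that.

```bash
python3 - <<'E'
from h import *
w=get_image("wrist"); crop(w,"pics/w3c.png",210,255,350,300,5)
t=get_image("top"); crop(t,"pics/t3c.png",365,165,415,210,12)
E
```

```text
(no output)
```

View pics/w3c.png

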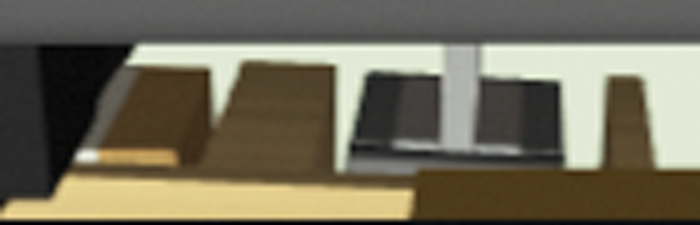

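View pics/t3c.png

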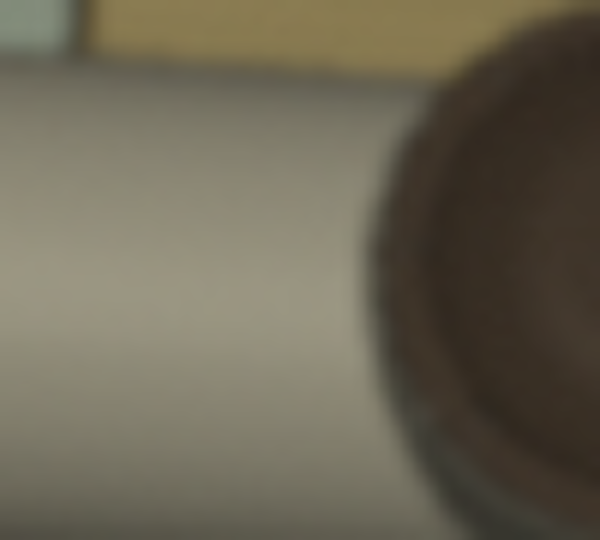

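```bash
python3 - <<'E'
from h import *
w=get_image("wrist"); np.set_printoptions(precision=4,suppress=True)
C=lambda u,v:(210+u/5,255+v/5)
for n,u,v,z in(("tabroot",458,146,.044),("tab mid",461,50,.044),("boxL",350,150,.05),("boxR",563,157,.05),("box botL",368,75,0),("box botR",557,82,0)): print(n,ray(w,*C(u,v),z))
E
```

```text
tabroot [ 0.5938 -0.1945  0.044 ]
tab mid [ 0.5638 -0.1933  0.044 ]
boxL [ 0.5913 -0.2242  0.05  ]
boxR [ 0.5934 -0.1649  0.05  ]
box botL [ 0.5965 -0.2249  0.    ]
box botR [ 0.5989 -0.1657  0.    ]
```

Emit:
move_arm --steps "100 0 0 0 0.038; 100 -3.5 -0.4 0 0; 100 -4.5 -0.5 3 0; 100 -4.4 -0.4 3 0; 100 0 0 5 0; 100 0 0 5 0; 100 0 0 4 0; 100 0 0 2 0; 100 0 0 1.3 0; 100 0 0 0 0; 100 0 0 0 0" --force 25

```text
clock: 9.35
tool_pos: [0.5573, -0.1915, 0.0117]
tcp_rot: [0.001, 0.018, 1.0, -0.0]
ft_force: [-0.2, 0.2, 0.9]
finger_gap: 0.087
```

```bash
python3 - <<'E'
from h import *
st=state(); print(st["clock"],st["tool_pos"],st["tcp_rot"],st["ft_force"])
s=get_image("scene"); crop(s,"pics/s4.png",240,160,400,330,4)
w=get_image("wrist"); crop(w,"pics/w4.png",140,100,500,300,2)
E
```

```text
9.35 [ 0.55727409 -0.19148937  0.01165974] [ 1.09749260e-03  1.82765230e-02  9.99832355e-01 -1.60793614e-04] [-0.16830006  0.21616608  0.92245077]
```

View pics/s4.png

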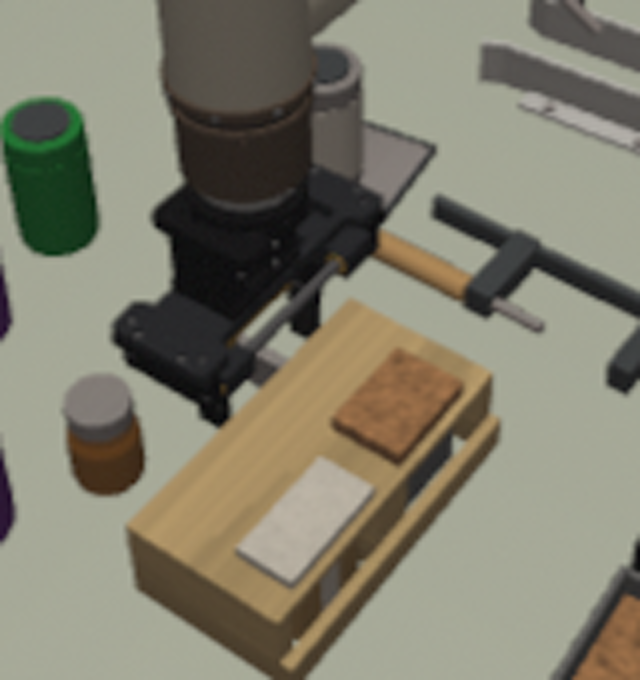

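View pics/w4.png

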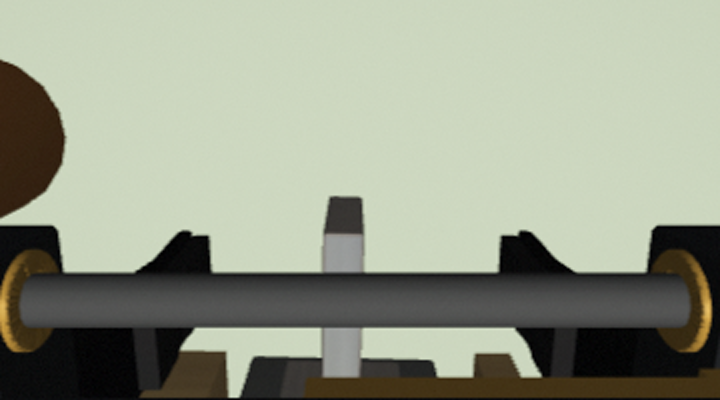

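The tab sits between the fingers, slightly to the -y side. I shift 2 mm and pinch it.

Emit:
move_arm --steps "100 0 -0.2 0.1 0; 50 0 0 0 0; 5 0 0 0 0; 0 0 0 0 0; 0 0 0 0 0; 0 0 0 0 0; 0 0 0 0 0; 0 0 0 0 0; 0 0.3 0 0 0; 0 0.7 0 0 0; 0 1 0 0 0" --force 30

```text
clock: 10.82
tool_pos: [0.5363, -0.1928, 0.0096]
tcp_rot: [0.001, 0.019, 1.0, -0.0]
ft_force: [0.9, -0.6, -1.3]
finger_gap: 0.0097
```

Emit:
move_arm --steps "0 1.5 0 0 0; 0 1.5 0 0 0; 0 1.5 0 0 0; 0 1.5 0 0 0; 0 1.5 0 0 0; 0 1.5 0 0 0; 0 1.2 0 0 0; 0 0.6 0 0 0; 0 0 0 0 0; 0 0 0 0 0"

```text
clock: 12.08
tool_pos: [0.4268, -0.1887, 0.0096]
tcp_rot: [-0.002, 0.019, 1.0, 0.0]
ft_force: [-4.1, 0.7, 5.7]
finger_gap: 0.0099
```

```bash
python3 - <<'E'
from h import *
st=state(); print(st["clock"],st["tool_pos"],st["tcp_rot"],st["ft_force"])
s=get_image("scene"); crop(s,"pics/s5.png",220,160,400,330,4)
t=get_image("top"); crop(t,"pics/t5.png",290,120,490,270,4)
E
```

```text
12.075 [ 0.42683974 -0.18874529  0.00955239] [-1.71571948e-03  1.88227319e-02  9.99821354e-01  1.48209892e-04] [-4.09068906  0.73872318  5.69351066]
```

View pics/s5.png

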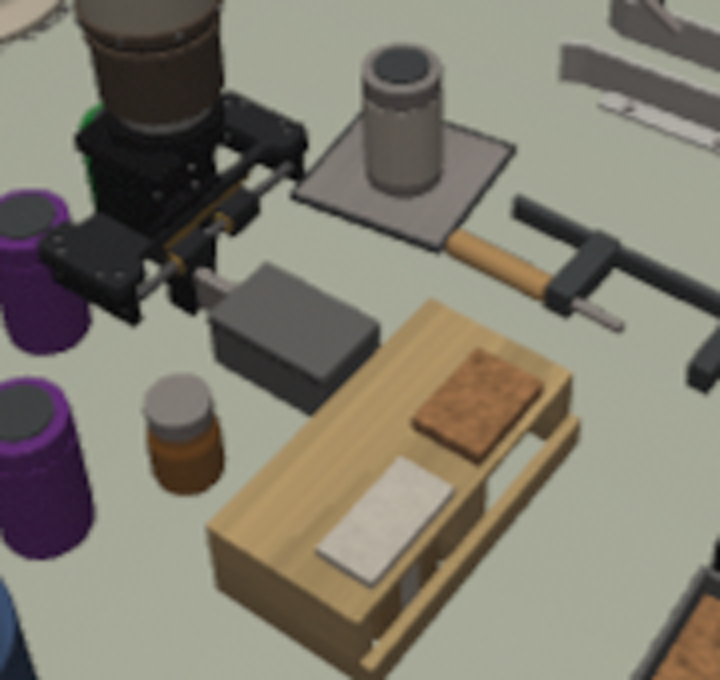

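View pics/t5.png

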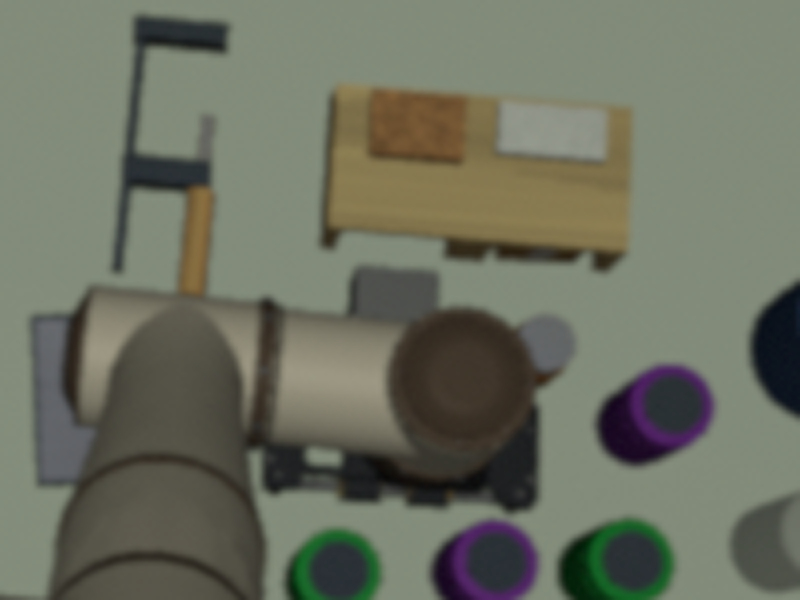

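Emit:
move_arm --steps "30 0 0 0 0; 60 0 0 0 0; 100 0 0 0 0; 100 0 0 0 0; 100 0 0 -2 0; 100 0 0 -4 0; 100 0 0 -5 0; 100 -2 0 -5 0; 100 -3 0 -4 0; 100 -4 0 0 0; 100 -2 0 0 0; 100 0 0 0 0"

```text
clock: 13.68
tool_pos: [0.539, -0.1928, 0.2087]
tcp_rot: [-0.0, 0.019, 1.0, 0.0]
ft_force: [-0.4, 0.6, -0.5]
finger_gap: 0.087
```

```bash
python3 - <<'E'
from h import *
st=state(); print(st["clock"],st["tool_pos"],st["tcp_rot"],st["ft_force"])
w=get_image("wrist"); cv2.imwrite("pics/w6.png",w["color"])
E
```

```text
13.675 [ 0.53895885 -0.19279291  0.20873347] [-4.88853990e-04  1.85088730e-02  9.99828571e-01  1.06414827e-04] [-0.41903179  0.60897313 -0.5200056 ]
```

View pics/w6.png

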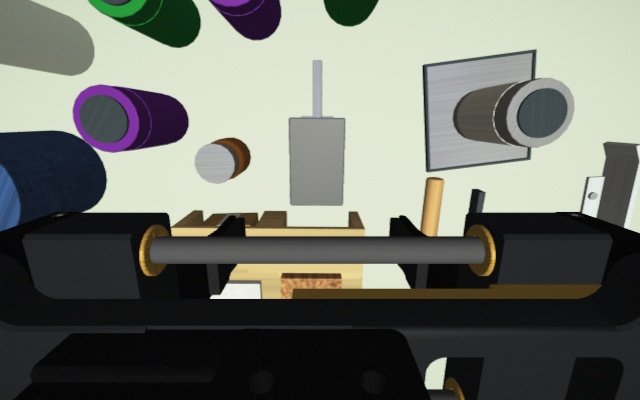

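The whole box now shows. Its top-face corners are at about (289,119), (345,118), (343,205) and (290,205), and the tab end is at (317,60). It lies clear of the rack and the jar.

```bash
python3 - <<'E'
from h import *
w=get_image("wrist"); np.set_printoptions(precision=4,suppress=True)
P=[ray(w,*p,.05) for p in((289.5,118.5),(344.5,118.5),(343,205),(290,205))]
for p in P: print(p)
m=np.mean(P,0); ax=(P[2]+P[3]-P[0]-P[1]); print("mid",m,"yaw",np.arctan2(ax[1],ax[0]), ray(w,317,61,.044))
for p in((425,64),(535,51),(531,158),(429,171)): print("tray",ray(w,*p,.0075))
print("tin top",ray(w,541,112,.105))
crop(w,"pics/w6c.png",570,120,640,225,6)
E
```

```text
[ 0.4704 -0.2195  0.05  ]
[ 0.4726 -0.1601  0.05  ]
[ 0.5702 -0.1632  0.05  ]
[ 0.5679 -0.2249  0.05  ]
mid [ 0.5203 -0.1919  0.05  ] yaw -0.043352039815541255 [ 0.4129 -0.1876  0.044 ]
tray [ 0.4142 -0.0608  0.0075]
tray [0.4049 0.0662 0.0075]
tray [0.53   0.0795 0.0075]
tray [ 0.5419 -0.0488  0.0075]
tin top [0.4735 0.01   0.105 ]
```

Emit:
move_arm --steps "100 2 0 0 0; 100 0 0 4 0; 100 0 0 5 0; 100 0 0 5 0; 100 0 0 3.4 0; 100 0 0 2 0; 100 0 0 0 0; 60 0 0 0 0; 40 0 0 0 0; 40 0 0 0 0; 40 0 0 0 0; 40 0 0 0 0" --force 30

```text
clock: 15.28
tool_pos: [0.5187, -0.1923, 0.0164]
tcp_rot: [0.001, 0.019, 1.0, -0.0]
ft_force: [-1.2, 0.5, 5.0]
finger_gap: 0.0618
```

```bash
python3 - <<'E'
from h import *
t=get_image("top"); crop(t,"pics/t7.png",222,130,290,205,8)
s=get_image("scene"); crop(s,"pics/s7.png",355,148,435,205,9)
E
```

```text
(no output)
```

View pics/t7.png

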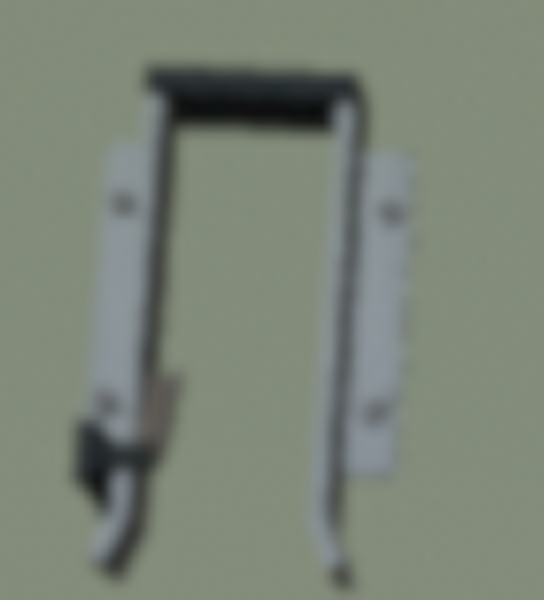

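View pics/s7.png

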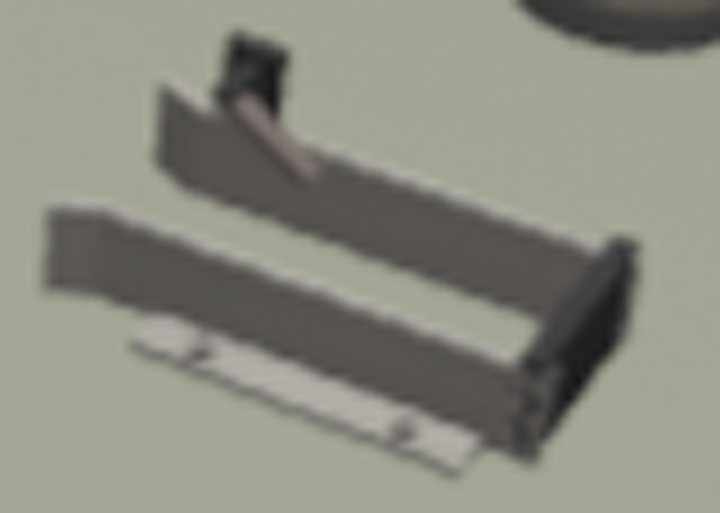

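```bash
python3 - <<'E'
from h import *
t=get_image("top"); s=get_image("scene"); np.set_printoptions(precision=4,suppress=True)
B=lambda u,v:(222+u/8-.44,130+v/8-.44); T=lambda u,v:(355+u/9-.44,148+v/9-.44)
def line(n,d,a,b,z):
    p,q=ray(d,*a,z),ray(d,*b,z); 
    if p[0]>q[0]: p,q=q,p
    sl=(q-p)[1]/(q-p)[0]; print(n,p[:2],q[:2],"slope %.4f y@.596 %.4f"%(sl,p[1]+sl*(.596-p[0])))
line("L top",t,B(164,120),B(146,360),.04)
line("R top",t,B(334,125),B(318,490),.04)
line("L floor s",s,T(190,190),T(530,318),0)
line("R top s",s,T(115,212),T(530,360),.04)
# model overlay
from scipy.optimize import minimize
for o in((.596,.2185,.02),):
    c,si=np.cos(o[2]),np.sin(o[2])
    W=lambda x,y,z:(o[0]+c*x-si*y,o[1]+si*x+c*y,z)
    ed=[]
    for y in(.034,-.034):
        for z in(.0,.04): ed.append((W(-.06,y,z),W(.103,y,z)))
    ed.append((W(.103,-.034,0),W(.103,.034,0))); ed.append((W(-.044,.025,.058),W(-.008,.025,.035)))
    for n,d,box,k in(("t",t,(222,130,290,205),8),("s",s,(355,148,435,205),9)):
        im=cv2.resize(d["color"][box[1]:box[3],box[0]:box[2]],None,fx=k,fy=k,interpolation=cv2.INTER_CUBIC)
        for a,b in ed:
            q=((proj(d,[a,b])-[box[0]-.44,box[1]-.44])*k).astype(int); cv2.line(im,tuple(map(int,q[0])),tuple(map(int,q[1])),(0,0,255),1)
        cv2.imwrite(f"pics/ov_{n}.png",im)
E
```

```text
L top [0.592  0.2538] [0.6869 0.2544] slope 0.0057 y@.596 0.2538
R top [0.5444 0.1858] [0.6875 0.1894] slope 0.0255 y@.596 0.1871
L floor s [0.531  0.2593] [0.6722 0.2583] slope -0.0077 y@.596 0.2588
R top s [0.537  0.1855] [0.6976 0.1896] slope 0.0256 y@.596 0.1870
```

View pics/ov_t.png

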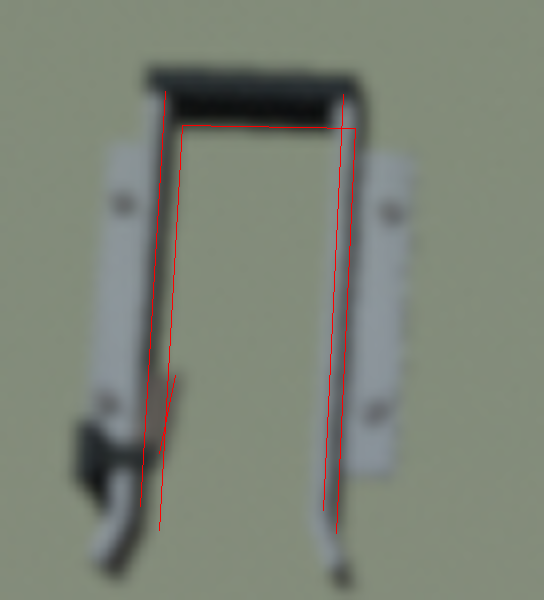

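View pics/ov_s.png

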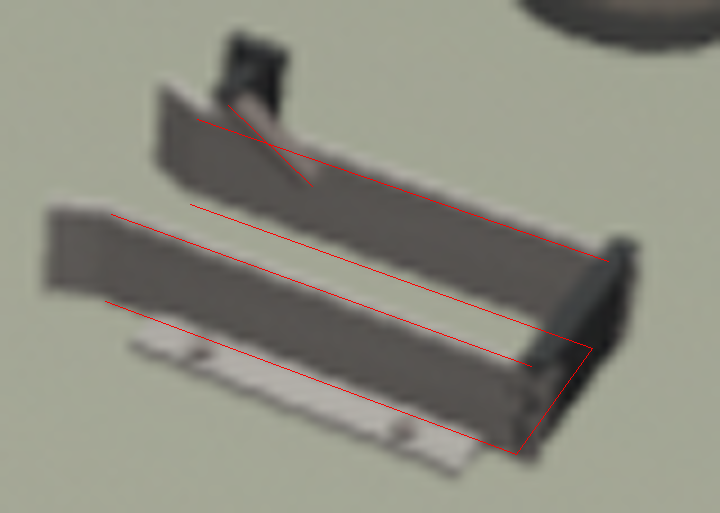

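```bash
python3 - <<'E'
from h import *
t=get_image("top"); s=get_image("scene")
o=(.5955,.2205,.017)
c,si=np.cos(o[2]),np.sin(o[2]); W=lambda x,y,z:(o[0]+c*x-si*y,o[1]+si*x+c*y,z)
ed=[]
for y in(.034,-.034):
    for z in(.0,.04): ed.append((W(-.06,y,z),W(.103,y,z)))
ed.append((W(.103,-.034,0),W(.103,.034,0))); ed.append((W(-.044,.025,.058),W(-.008,.025,.035)))
out=[]
for n,d,box,k in(("t",t,(222,130,290,205),7),("s",s,(355,148,435,205),7)):
    im=cv2.resize(d["color"][box[1]:box[3],box[0]:box[2]],None,fx=k,fy=k,interpolation=cv2.INTER_CUBIC)
    for a,b in ed:
        q=((proj(d,[a,b])-[box[0]-.44,box[1]-.44])*k).astype(int); cv2.line(im,tuple(map(int,q[0])),tuple(map(int,q[1])),(0,0,255),1)
    cv2.imwrite(f"pics/ov2_{n}.png",im)
R=cv2.Rodrigues(np.array(s["rvec"]))[0]; print(-R.T@s["tvec"]); R=cv2.Rodrigues(np.array(t["rvec"]))[0]; print(-R.T@t["tvec"])
E
```

```text
[ 1.01196512 -0.75727836  0.85209301]
[ 0.22896347 -0.0097638   1.40114496]
```

View pics/ov2_t.png

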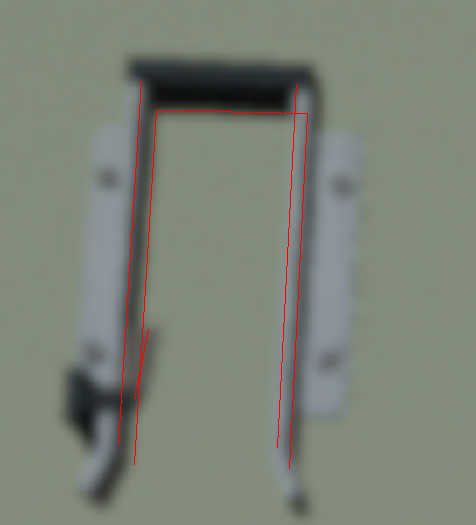

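View pics/ov2_s.png

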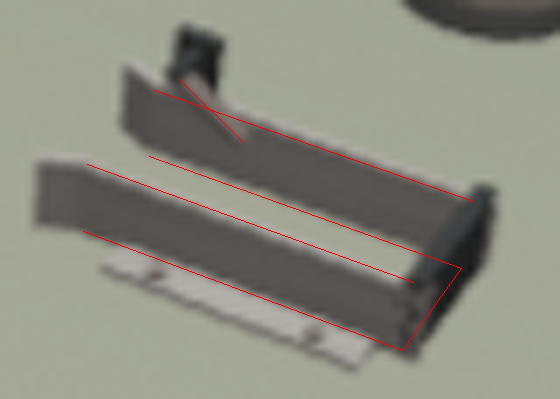

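Emit:
move_arm --steps "40 0 0 -1.5 0; 40 0 0 -3 0; 40 0 0 -4 0; 40 0 0 -4 -0.055; 40 0 0 -3.5 0; 40 0.3 2 0 0; 40 0.4 3.5 0 0; 40 0.4 4 0 0; 40 0.4 4 0 0; 40 0.4 4 0 0; 40 0.4 4 0 0; 40 0.4 4 0 0; 40 0.4 4 0 0; 40 0.3 4 0 0; 40 0 4 0 0; 40 0 2.5 0 0; 40 0 1 0 0; 40 0 0 0 0"

```text
clock: 17.82
tool_pos: [0.4763, 0.217, 0.1752]
tcp_rot: [-0.001, -0.009, 1.0, -0.0]
ft_force: [0.3, 0.1, -4.0]
finger_gap: 0.0618
```

```bash
python3 - <<'E'
from h import *
st=state(); print(st["clock"],st["tool_pos"],st["tcp_rot"],st["ft_force"],st["finger_gap"])
s=get_image("scene"); crop(s,"pics/s8.png",250,60,450,230,4)
w=get_image("wrist"); cv2.imwrite("pics/w8.png",w["color"])
E
```

```text
17.825 [0.47633436 0.21699839 0.17515794] [-6.92494091e-04 -9.14794551e-03  9.99957848e-01 -3.70232437e-04] [ 0.34808193  0.14954452 -4.00131784] 0.06175865447436658
```

View pics/s8.png

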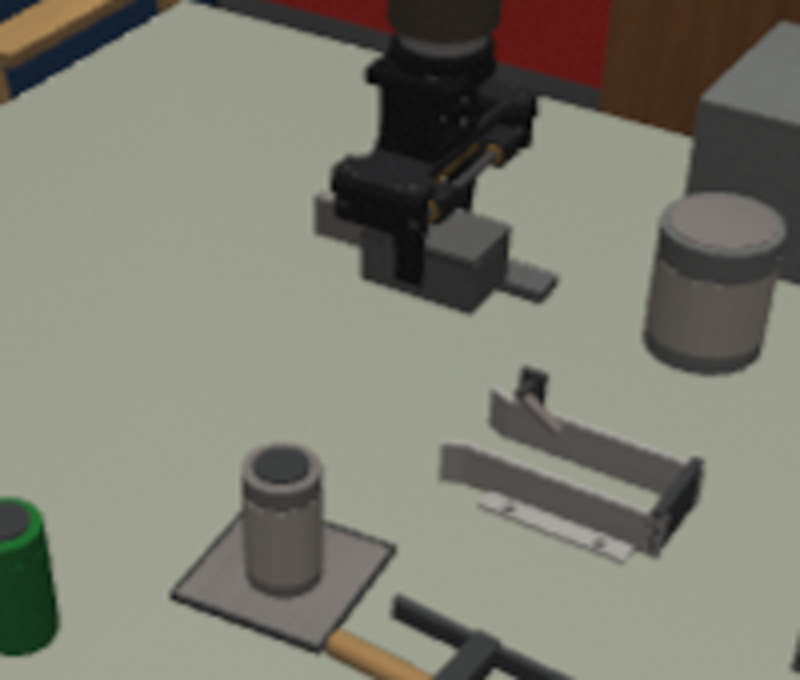

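View pics/w8.png

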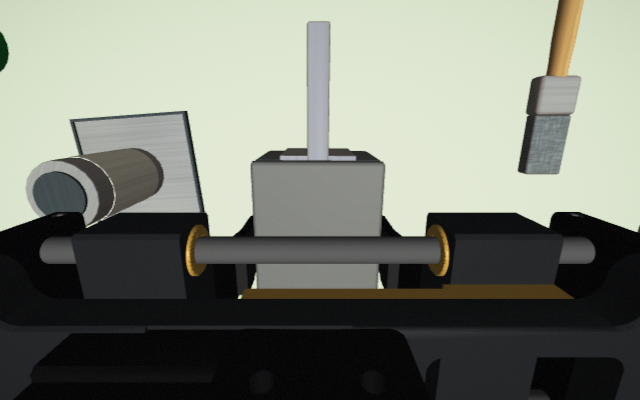

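Emit:
move_arm --steps "40 0 0 4 0; 40 0 0 5 0; 40 0 0 4 0; 40 0 0 1.5 0; 40 0 0 0.8 0; 40 0 0 0.3 0; 40 0 0 0.1 0; 40 0 0 0 0; 40 0 0 0 0"

```text
clock: 19.05
tool_pos: [0.4772, 0.2174, 0.0191]
tcp_rot: [0.0, -0.009, 1.0, 0.0]
ft_force: [0.6, -0.8, -4.3]
finger_gap: 0.0617
```

```bash
python3 - <<'E'
from h import *
st=state(); print(st["clock"],st["tool_pos"],st["tcp_rot"],st["ft_force"],st["finger_gap"])
s=get_image("scene"); crop(s,"pics/s9.png",330,110,450,210,6)
t=get_image("top"); crop(t,"pics/t9.png",210,120,310,240,5)
E
```

```text
19.05 [0.4771731  0.2173928  0.01910109] [ 4.14766877e-04 -8.98944899e-03  9.99959451e-01  3.38755103e-04] [ 0.59865652 -0.82505073 -4.28578419] 0.06172057781394195
```

View pics/s9.png

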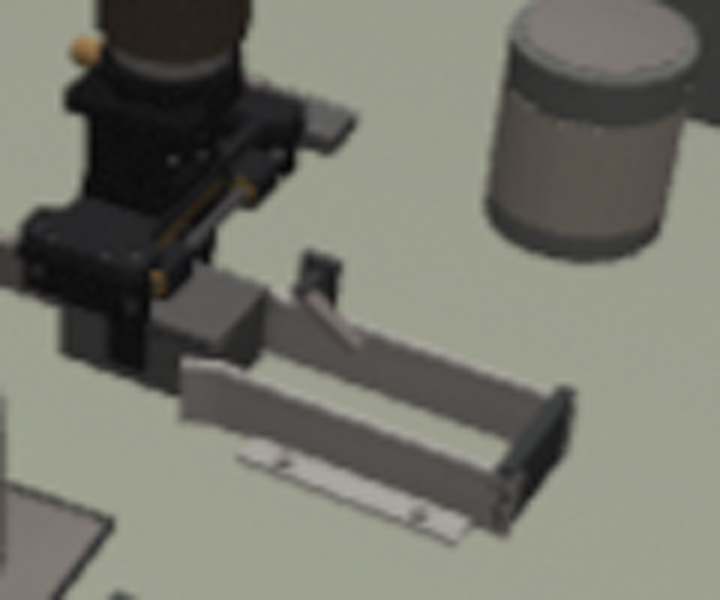

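View pics/t9.png

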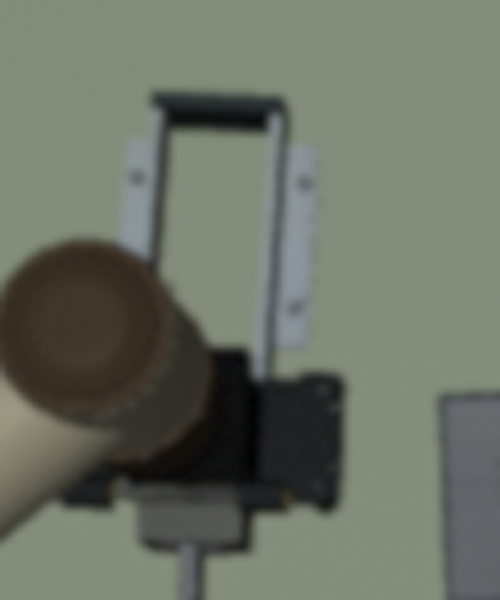

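Emit:
move_arm --steps "40 0 0 0.2 0; 40 0 0 0.1 0; 40 0 0 0 0; 80 0 0 0 0; 100 0 0 0 0; 100 0 0 0 0; 100 0 0 -3 0; 100 0 0 -5 0; 60 1 0 -3 0; 20 3 0 0 0; 0 3.5 0 0 0; 0 3.5 0 0 0; 0 2.5 0 0 0; 0 0.5 0 0 0; 0 0 0 0 0"

```text
clock: 21.02
tool_pos: [0.3373, 0.2151, 0.1258]
tcp_rot: [0.0, -0.009, 1.0, 0.0]
ft_force: [0.1, 0.5, -0.4]
finger_gap: 0.0248
```

```bash
python3 - <<'E'
from h import *
st=state(); print(st["clock"],st["tool_pos"],st["tcp_rot"],st["ft_force"],st["finger_gap"])
s=get_image("scene"); crop(s,"pics/s10.png",310,110,450,210,5)
t=get_image("top"); crop(t,"pics/t10.png",210,120,310,240,5)
E
```

```text
21.025 [0.33734261 0.21508482 0.12580518] [ 3.64105916e-04 -9.25991221e-03  9.99957007e-01  3.25026656e-04] [ 0.09570802  0.45258903 -0.43231966] 0.024781395497907185
```

View pics/s10.png

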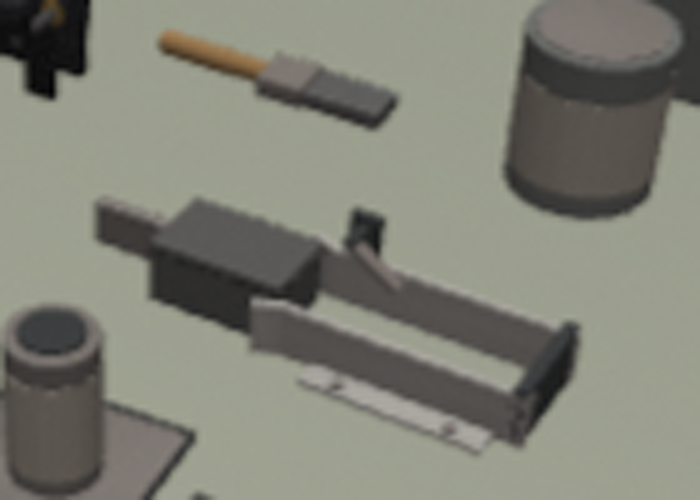

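View pics/t10.png

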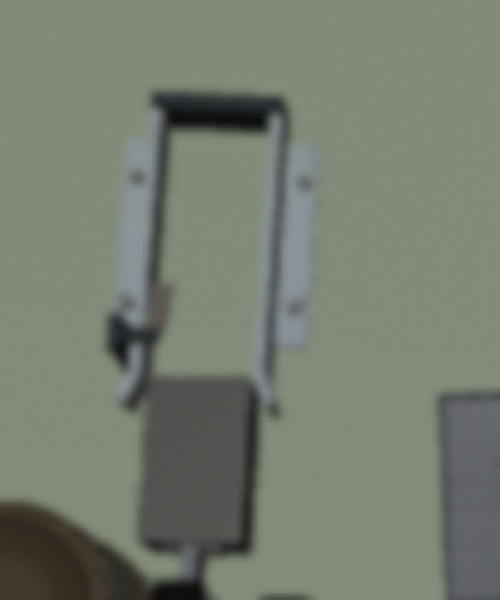

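Emit:
move_arm --steps "0 0 0 4 0; 0 0 0 4 0; 0 0 0 2 0; 0 0 0 1 0; 0 0 0 0 0; 0 -1 0 0 0; 0 -1 0 0 0; 0 -0.5 0 0 0; 0 -0.8 0 0 0; 0 -0.8 0 0 0; 0 -0.8 0 0 0; 0 -0.8 0 0 0; 0 -0.8 0 0 0; 0 0 0 0 0" --force 20

```text
clock: 22.88
tool_pos: [0.4025, 0.2157, 0.0156]
tcp_rot: [0.0, -0.009, 1.0, 0.0]
ft_force: [0.5, 0.6, -0.2]
finger_gap: 0.0008
```

```bash
python3 - <<'E'
from h import *
st=state(); print(st["clock"],st["tool_pos"],st["tcp_rot"],st["ft_force"],st["finger_gap"])
s=get_image("scene"); crop(s,"pics/s11.png",310,110,450,210,5)
w=get_image("wrist"); cv2.imwrite("pics/w11.png",w["color"])
E
```

```text
22.875 [0.40247705 0.2157255  0.01560509] [ 1.97364085e-04 -8.58003233e-03  9.99963163e-01  1.29052297e-04] [ 0.46424298  0.55041365 -0.16707908] 0.0008242816627609302
```

View pics/s11.png

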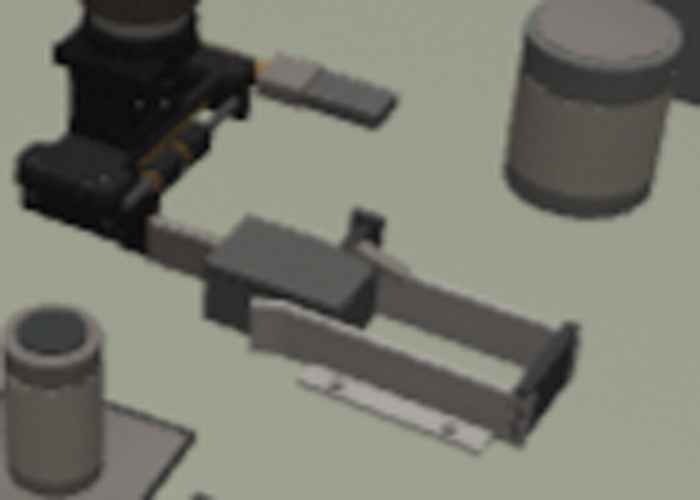

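View pics/w11.png

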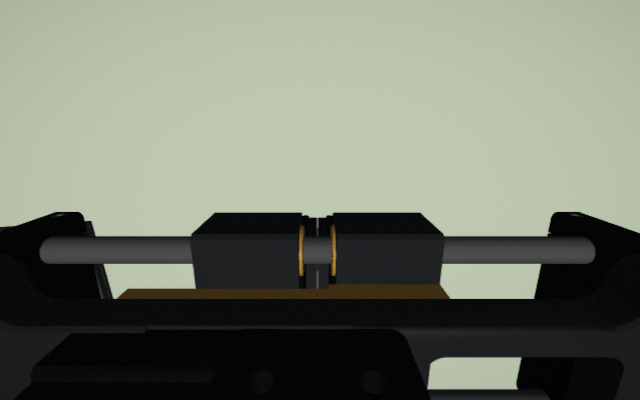

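The box is in the rails and the catch is lifting. I keep pushing.

Emit:
move_arm --steps "0 -1 0 0 0; 0 -1 0 0 0; 0 -1 0 0 0; 0 -1 0 0 0; 0 -1 0 0 0; 0 -1 0 0 0; 0 -1 0 0 0; 0 -1 0 0 0; 0 -1 0 0 0; 0 -1 0 0 0; 0 -1 0 0 0; 0 -0.3 0 0 0; 0 0 0 0 0"

```text
clock: 24.6
tool_pos: [0.5158, 0.2181, 0.0156]
tcp_rot: [0.001, -0.009, 1.0, 0.0]
ft_force: [-0.2, -0.9, -0.4]
finger_gap: 0.0
```

```bash
python3 - <<'E'
from h import *
st=state(); print(st["clock"],st["tool_pos"],st["tcp_rot"],st["ft_force"],st["finger_gap"])
s=get_image("scene"); crop(s,"pics/s12.png",310,110,450,210,5)
E
```

```text
24.6 [0.51582193 0.21809706 0.01560484] [ 7.69281071e-04 -8.92166488e-03  9.99959834e-01  3.78489764e-04] [-0.24727535 -0.89985343 -0.44144325] 2.930050519253728e-05
```

View pics/s12.png

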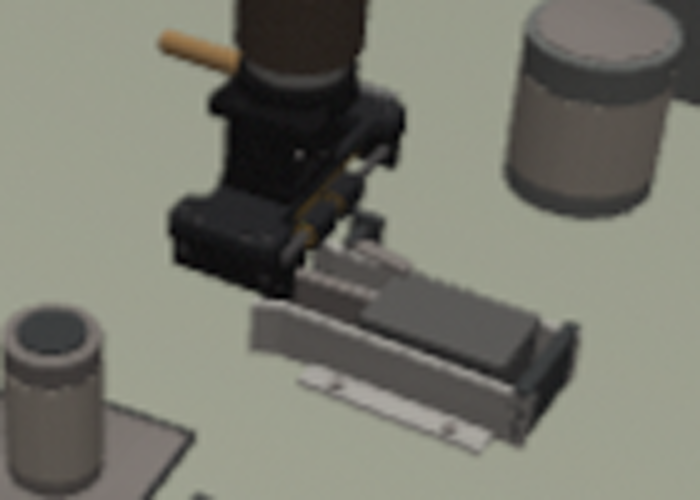

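Nearly home, with the catch still up on the box. I finish slowly and watch the force.

Emit:
move_arm --steps "0 -0.3 0 0 0; 0 -0.3 0 0 0; 0 -0.3 0 0 0; 0 -0.2 0 0 0; 0 0 0 0 0"

```text
clock: 25.28
tool_pos: [0.5263, 0.2181, 0.0156]
tcp_rot: [0.0, -0.009, 1.0, 0.0]
ft_force: [-3.7, -0.5, 3.2]
finger_gap: 0.0005
```

Emit:
move_arm --steps "0 -0.2 0 0 0; 0 -0.2 0 0 0; 0 0 0 0 0"

```text
clock: 25.65
tool_pos: [0.5277, 0.2179, 0.0155]
tcp_rot: [-0.002, -0.009, 1.0, -0.001]
ft_force: [-11.4, 2.2, 9.4]
finger_gap: 0.0004
```

Emit:
move_arm --steps "0 -0.2 0 0 0; 0 0 0 0 0"

```text
clock: 25.9
tool_pos: [0.5277, 0.2178, 0.0155]
tcp_rot: [-0.004, -0.009, 1.0, -0.001]
ft_force: [-16.6, 4.4, 12.6]
finger_gap: 0.0008
```

```bash
python3 - <<'E'
from h import *
s=get_image("scene"); crop(s,"pics/s13.png",360,130,440,210,8)
E
```

```text
(no output)
```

View pics/s13.png

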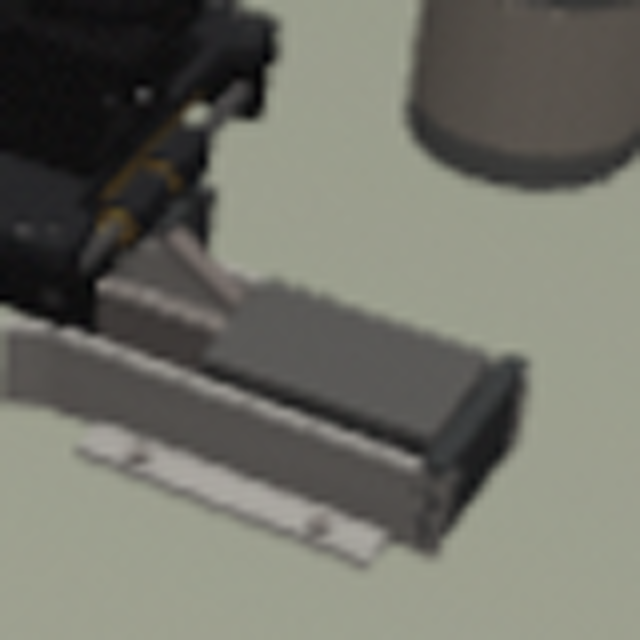

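The stop holds the box at a steady position as the force climbs, and the catch has dropped behind the body. I back off and rise clear.

Emit:
move_arm --steps "0 0.8 0 0 0; 0 1 0 0 0; 0 2 0 0 0; 0 3 0 0 0; 0 3 0 0 0; 0 2 0 -2 0; 0 0 0 -4 0; 0 0 0 -5 0; 0 0 0 -5 0; 0 0 0 -4 0; 0 0 0 0 0; 0 0 0 0 0"

```text
clock: 27.45
tool_pos: [0.4137, 0.2157, 0.2149]
tcp_rot: [-0.0, -0.009, 1.0, 0.0]
ft_force: [0.1, -0.0, -0.0]
finger_gap: 0.0005
```

```bash
python3 - <<'E'
from h import *
st=state(); print(st["clock"],st["tool_pos"],st["ft_force"])
s=get_image("scene"); cv2.imwrite("pics/s14f.png",s["color"]); crop(s,"pics/s14.png",360,140,440,210,8)
t=get_image("top"); crop(t,"pics/t14.png",215,125,345,250,5)
E
```

```text
27.45 [0.41366669 0.21574792 0.21487804] [ 0.11228151 -0.03019233 -0.00387497]
```

View pics/s14.png

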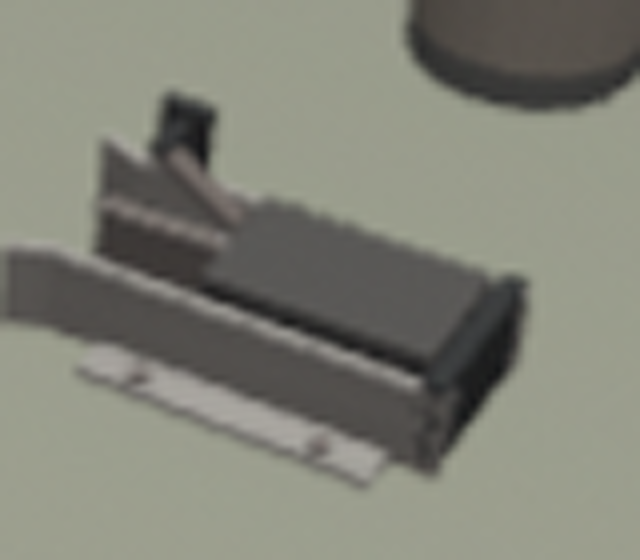

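View pics/t14.png

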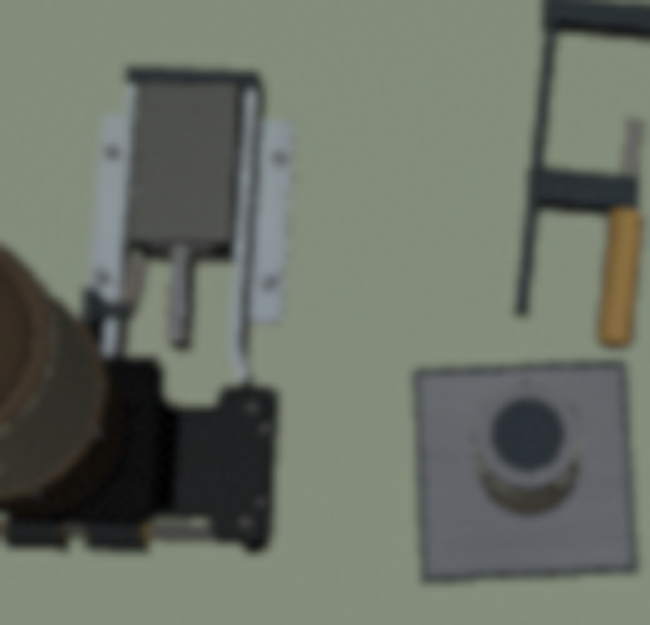

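View pics/s14f.png

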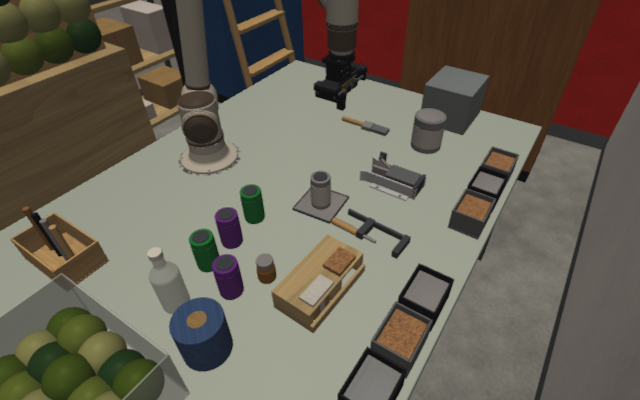

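The box sits against the end stop with its tab outwards. The catch is down behind it, at scene px about (390,168), and its slope matches the first picture. The tin is upright in mid-tray at top px (320,212), and the other things are unmoved.

```bash
python3 -c "
from plant import job_done; print(job_done())"
```

```text
the job is handed in; nothing more can be done
None
```

The job is done and handed in at about 27.5 s of the 72 s allowed.

**What I did:** I stood the glue tin in the middle of the drip tray. I drew the clip box by its tab about 13 cm on to the open bench and let go of it there. Then I carried it by its body to the dock mouth, released it, and pushed on the tab's end with closed fingers until it met the end stop.

**Last checks:**
- **Box and catch:** The box is against the stop, tab outwards. While pushing, the position held still as the force rose to about 17 N along the push. The catch has dropped behind the body, with the same slope as at the start.
- **Tin:** It is upright in the tray, within about 2 mm of the middle.
- **Other things and robot:** The bystanders look unmoved, and the gripper is clear and touching nothing.

**Disagreement:** My two camera estimates of the dock's centre line differed by 2 to 4 mm. I took a value in between, and the box went in without resistance.

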